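Sight a straightedge through the inspection mirror

ROBOT

A 6-joint arm with a two-finger parallel gripper is mounted at the origin on a cart in front of the work surface, level with it; the furniture and walls round the work are solid. World frame = base frame: x ahead of the robot, y to its left, z up, the work surface at z = 0. Lengths are in m, angles in rad, forces in N, time in s.
With the tool pointing down it reaches from about 0.425 to 0.95 m from the base axis. Payload 14.7 kg.
Tool frame: the origin (TCP) lies at the very end of the fingers, on their centre line; the grasp point (between the pads) lies 19 mm behind it; z points along the fingers, y is the direction in which the jaws open and shut (so a half turn about z gives the same grasp; the last joint's range is limited). The gripper opens to 85 mm and grips with 20 to 120 N. Pads are 22 mm wide; open, the fingers measure 114 mm over their backs; the gripper's body (76 mm by 85 mm) begins 54 mm behind the grasp point. The pads swing forward as they close: fully open they stand 13 mm farther back than shut.
Start: joints at [-1.343, 0.48, 1.596, -0, 1.065, -0.047], TCP at [0.176, -0.626, 0.231] pointing down, gripper open.
Joint ranges: [-2.75, 2.75], [-0.82, 2.05], [0.23, 2.67], [-1.56, 4.7], [0.09, 2.69], [-2.92, 2.92]. Speed limits (rad/s): [1.89, 1.89, 2.39, 3.01, 3.01, 3.01].

INTERFACE

Orientations are given as [roll, pitch, yaw] about the fixed x, y, z axes, in that order (R = Rz(yaw) Ry(pitch) Rx(roll)).
In Python, from bench import manip gives the robot as it stands.
- The arm moves only by the tool drive_tool, never from a script. Its argument "moves" is one flat list of numbers, 7 for each row, row after row: the shift along the tool's x, y, z in cm, then the turn, a rotation vector about the tool's x, y, z in rad, then the closure, from 0 (fully open) to 1 (shut). A call has 1 to 12 rows; each row shifts and turns the pose as measured when the row begins, along the tool's axes as they then stand; what a row does not reach is not made up. A row lasts 1/8 s, in which the tool goes at most 62.5 mm and 10.7 degrees, less where a joint would pass 70% of its speed; a pose out of reach is approached as far as the arm can. A call with a gripper value outside its range is refused whole. The fingers move at their own pace and stop on an object; the grip force is fixed at half the most. Time passes only in rows, so rows that do not move let the fingers close. It gives the time, the measured TCP pose, the force and the opening at its end, in the units of the state.
- manip.get_obs(): the state, without advancing time (a new reading comes with each control period).
- manip.read_camera(name): name is "scene" or "top"; returns a dict with "color" (384x512x3 uint8, red, green, blue), "mtx" (3x3 intrinsics, pixels), "R" (3x3) and "t" (3): a world point X has camera coordinates R X + t. Camera axes: x right, y down, z forward; pixel columns grow to the right and rows downward; lengths in m; the calibration is good to about 2 mm. A picture is of the moment at which its call begins. There is no depth.
- manip.sign_off(): hands the job in, once; it reports no verdict.
The state is a dict: "clock": time; "qpos": joint angles; "qvel": joint speeds; "joint_efforts": joint torques, N m; "tcp_pos": TCP position; "orientation": TCP orientation; "wrist_force": force on the tool from outside, world axes, zero at the start; "wrist_torque": the same for the moment, N m; "grip_width": opening from 0.0 (shut) to 1.0 (fully open).
Only numpy, scipy, OpenCV 4.12 (cv2) and the standard library are available. Lean on these libraries where they do the work, as an engineer would, in place of code of your own. Each camera call takes 0.05 s, during which the arm holds its last target. There are 200 camera calls.

TASK

Lay the steel straightedge flat on the bench and flush against the long side of the drive module that faces the mirror, wholly along that side, and let go of it. Then take the mirror's grip bar and turn the sprung mirror until the little camera on the station sees the straightedge's upright post in the middle of the mirror, and finish while still gripping the mirror at that angle, since it springs back when released. Do not disturb the heat sink, the terminal block or the capacitor.

Things in the scene. Friction and masses are not known exactly. Their poses are not given: they have to be found in the camera images.
- sight_post (a point): Straightedge: loose steel bar 140 x 24 x 14 mm (long axis x, width y) with a square upright post, 14 x 14 mm, from the middle of its top to 84 mm above its underside; about 0.25 kg; same after a half turn. This point: on the post's axis, 42 mm above the underside. The post is the handle (gripped by its flats at 60 to 70 mm height, the fingers clear the module) and the marker the camera must see.
- straightedge: The same straightedge; origin at the centre of its underside, below the post, axes as for sight_post.
- module_side (a point): Drive module: flat box (pale top, dark base) 215 mm long, 113 wide, 29 high, fixed to the bench on the robot's left. This point: centre of its long side that faces the mirror station (the robot's right), 14.5 mm above the bench. y runs along that side, x points into the module. With the bar flush, sight_post lies at x = -12 mm.
- mirror_grip (a point): Centre of the mirror's black grip bar, on the vertical pivot axis, 100 mm above the bench; bar 12 mm thick (x), 44 long (y), 30 high (85 to 115 mm up). Axes turn with the mirror: the glass faces -x; its face, 40 mm wide and 42 high, centred 54 mm up, lies in the plane of the pivot axis. The mirror frame (top at 79 mm) is under the bar.
- mirror (a joint): Turn of the mirror about its vertical pivot, rad: 0 at rest, where the glass squarely faces the camera; grows clockwise seen from above (the glass then turns from the camera towards the drive module), stop at 1.4. A spring drives it back to 0: 0.025 N m at 0, 0.05 N m more for each rad.
- camera_lens (a point): Front of the lens of the small black camera on the station's base plate, 106 mm in front of the mirror's pivot, 52 mm above the bench; the camera's top is at 70 mm; x points from the lens straight at the pivot. The station is fixed to the bench; base plate 215 x 80 x 10 mm.
- sight_line (a point): Where the camera looks after reflection (shown by a small needle, 57 mm long, under the mirror, geared 2:1 to it): a point on the mirror's pivot axis, 52 mm above the bench, with x along the reflected centre line of its view. A mirror turn t points x at 2 t clockwise (from above) from the direction pivot-to-camera. The post is in the middle of the mirror when it lies on this x axis.
- heatsink: Finned aluminium heat sink 40 x 40 x 18 mm, loose bystander; origin at the centre of its underside.
- terminal_block: Terminal strip 14 x 52 x 17 mm, loose bystander; origin at the centre of its underside.
- capacitor: Upright black can capacitor, 18 mm across, 32 mm high, loose bystander; origin at the centre of its underside.

How it is judged:
On the way, in this order (a step that is already met when the one before it is completed fails the run):
1. the straightedge lies flush along the module's side and is let go (x of sight_post in the frame of module_side between -0.016 and -0.008 m and y of sight_post in the frame of module_side between -0.042 and 0.042 m and angle between the x axis of sight_post and the y axis of module_side, either way round below 0.04 rad and angle between sight_post's own z axis and vertical below 0.06 rad and height (world z) of sight_post below 0.046 m and contact force between the fingers and straightedge below 0.2 N and linear speed of straightedge below 0.02 m/s), for 0.2 s.
2. the gripped mirror shows the post to the camera (y of sight_post in the frame of sight_line between -0.03 and 0.03 m and x of sight_post in the frame of sight_line above 0.05 m and contact force between the fingers and mirror above 1 N), for 0.3 s.
At the end, for the whole second after the job is handed in: The straightedge lies flat and released against the module's side facing the mirror (gap under 4 mm, parallel within 0.04 rad, post within 42 mm of the side's middle); the post lies within 30 mm of the camera's reflected centre line; the fingers still grip the mirror (over 1 N) and it stands still (all of step 1 and all of step 2 and velocity of joint mirror between -0.05 and 0.05 rad/s); the arm keeps its last pose, push and grip.
It fails at once if the heat sink is disturbed (distance of heatsink from where it was at the start of the episode above 0.015 m).
It fails at once if the terminal block is disturbed (distance of terminal_block from where it was at the start of the episode above 0.015 m).
It fails at once if the capacitor is disturbed (distance of capacitor from where it was at the start of the episode above 0.015 m).
It also fails if it takes over 48 s, if anything falls off the work surface, if the arm or the gripper's body presses on something with over 40 N, if the wrist force passes 120 N, or if a joint passes its speed limit or range.

## Working session

There is one attempt and no reset: what is moved stays moved. The work goes in short steps, Python scripts to look and compute and a tool call to move; the robot and the scene stay as the last step left them, time stands still between calls to the robot, and variables do not carry over. Pictures are saved under pics/ and viewed, about 8 in all and at most 12, crops included, and the job is handed in when it is done.

Besides the shell and the picture viewer there is one more tool, called after "Request:" as name(argument=value, ...) on one line, values as JSON. drive_tool: Moves the arm, as the interface text tells. Its arguments: {"type":"object","properties":{"moves":{"type":"array"}},"required":["moves"]}

```bash
ls; mkdir -p pics; python3 - <<'E'
from bench import manip
import cv2,pickle
d={n:manip.read_camera(n) for n in("scene","top")}
pickle.dump(d,open('d0.pkl','wb'))
for n in d:
    cv2.imwrite(f'pics/{n}0.png',cv2.resize(d[n]['color'][:,:,::-1],(800,600),interpolation=cv2.INTER_CUBIC)); print(n,d[n]['mtx'].round(1).tolist(),d[n]['R'].round(3).tolist(),d[n]['t'].round(3).tolist())
print(manip.get_obs())
E
```

```text
pics
scene [[419.8, 0.0, 255.0], [0.0, 419.8, 193.3], [0.0, 0.0, 1.0]] [[-0.742, -0.67, 0.012], [-0.519, 0.564, -0.642], [0.424, -0.483, -0.766]] [0.359, 0.353, 0.889]
top [[499.0, 0.0, 256.0], [0.0, 499.0, 193.2], [0.0, 0.0, 1.0]] [[-0.012, -1.0, -0.007], [-0.992, 0.013, -0.127], [0.127, 0.006, -0.992]] [-0.028, 0.545, 1.204]
{'clock': 0.1, 'qpos': array([-1.34260903e+00,  4.80776143e-01,  1.59684670e+00, -5.24256142e-06,
        1.06512260e+00, -4.65876143e-02]), 'qvel': array([-1.02681120e-03, -1.09376552e-03, -2.97695218e-03, -2.71532666e-04,
        1.98025654e-07,  7.10425233e-04]), 'joint_efforts': array([ 7.50617055e-04, -9.52254868e+01, -4.31040895e+01, -6.45142563e-05,
        5.20084039e-03,  4.76830871e-05]), 'tcp_pos': array([ 0.17630024, -0.62521786,  0.23071867]), 'orientation': array([-3.14044091e+00, -4.91074203e-05,  2.74777425e-01]), 'wrist_force': array([ 0.46819823, -0.18559769,  0.32141243]), 'wrist_torque': array([ 0.0066052 , -0.01687095,  0.01176641]), 'grip_width': 0.997231886241416}
```

View pics/scene0.png

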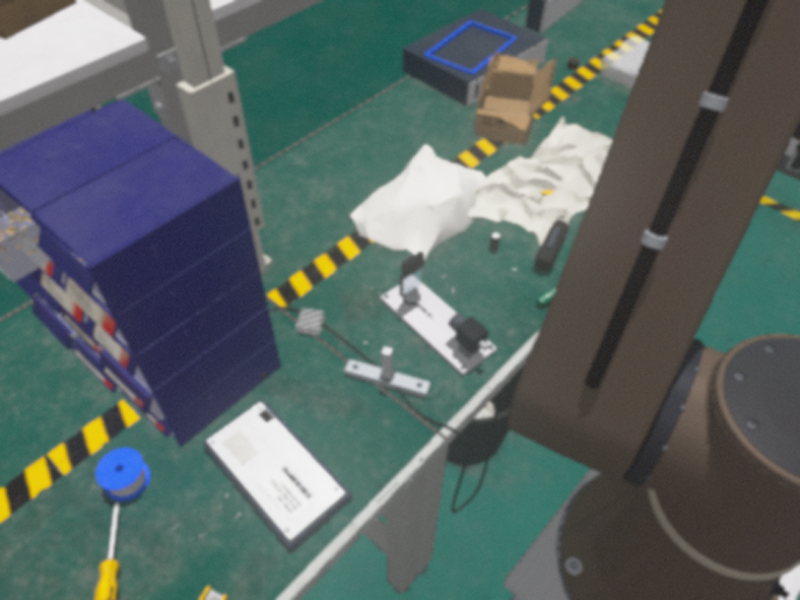

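View pics/top0.png

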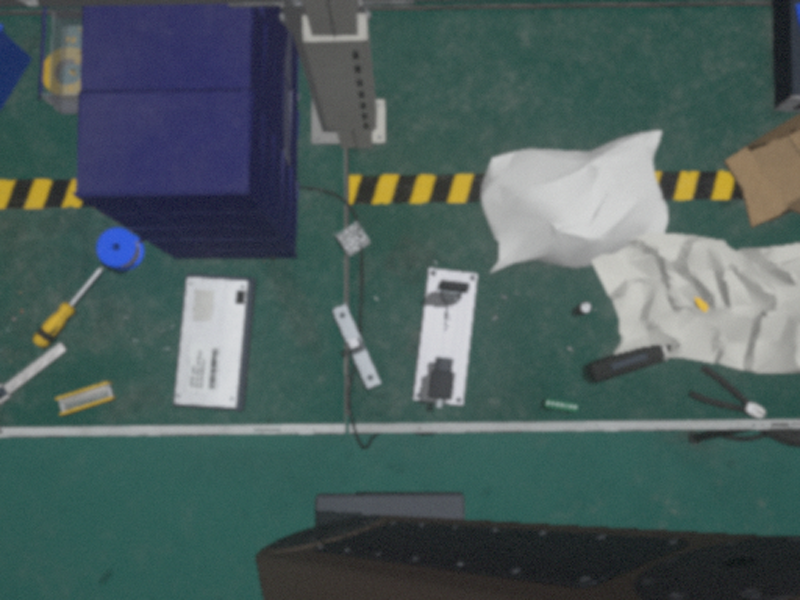

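Top view (800 scale): module (182–250, 278–408), straightedge (340,308)–(374,385) with its post near (355,345), station plate (417–477, 268–403) with grip bar at (453,286) and camera at (440,378). Heat sink (353,237), capacitor (583,308) and terminal block (560,405) are clear of the work. The scene view agrees.

```bash
cat > h.py <<'E'
import numpy as np,cv2,pickle
def ray(c,uv):
    d=c['R'].T@np.linalg.solve(c['mtx'],[uv[0],uv[1],1.]); return -c['R'].T@c['t'],d
def plane(c,uv,z):
    o,d=ray(c,uv); return o+d*(z-o[2])/d[2]
def tri(c1,u1,c2,u2):
    o1,d1=ray(c1,u1);o2,d2=ray(c2,u2)
    s=np.linalg.lstsq(np.c_[d1,-d2],o2-o1,rcond=None)[0]
    p,q=o1+d1*s[0],o2+d2*s[1]; return (p+q)/2,np.linalg.norm(p-q)
def blob(img,seed,lo,hi,sat,r):
    "component of pixels with lo<=V<=hi, S<=sat nearest to the seed, within r px"
    h=cv2.cvtColor(img,cv2.COLOR_RGB2HSV)
    m=((h[...,2]>=lo)&(h[...,2]<=hi)&(h[...,1]<=sat)).astype(np.uint8)
    n,l,st,ce=cv2.connectedComponentsWithStats(m,connectivity=4)
    yy,xx=np.nonzero(l); k=np.argmin((xx-seed[0])**2+(yy-seed[1])**2)
    b=(l==l[yy[k],xx[k]]).astype(np.uint8); w=np.zeros_like(b); cv2.circle(w,tuple(map(int,seed)),r,1,-1)
    return b*w
def rect(b):
    p=max(cv2.findContours(b,0,cv2.CHAIN_APPROX_NONE)[0],key=len); return cv2.boxPoints(cv2.minAreaRect(p))
E
python3 - <<'E'
from h import *
d=pickle.load(open('d0.pkl','rb'));f=1.5625
T,S=d['top'],d['scene']
def go(c,name,seed,z,lo,hi,sat,r):
    b=blob(c['color'],np.array(seed)/f,lo,hi,sat,r); 
    B=rect(b); P=np.array([plane(c,u,z) for u in B])[:,:2]
    e=np.diff(np.vstack([P,P[:1]]),axis=0);L=np.linalg.norm(e,axis=1)
    print(name,b.sum(),'px',(B*f).round(0).tolist(),'c',P.mean(0).round(4),'L',L.round(3),'ang',np.degrees(np.arctan2(e[:,1],e[:,0])).round(1))
go(T,'mod',(210,370),.029,140,255,60,75)
go(S,'modS',(250,480),.029,140,255,60,90)
go(T,'edge',(345,325),.014,110,255,70,40)
go(S,'edgeS',(405,385),.014,110,255,70,40)
go(T,'plate',(445,330),.010,140,255,60,60)
go(S,'plateS',(420,320),.010,140,255,60,60)
go(T,'grip',(453,286),.115,0,60,255,12)
def crop(c,x0,y0,x1,y1): return cv2.resize(c['color'][y0:y1,x0:x1,::-1],(400,300*1),interpolation=cv2.INTER_CUBIC)
# tile: top edge+station, scene edge+station ; 
a=cv2.resize(T['color'][165:270,205:315,::-1],None,fx=3.6,fy=3.6,interpolation=cv2.INTER_CUBIC)
b=cv2.resize(S['color'][155:260,210:320,::-1],None,fx=3.6,fy=3.6,interpolation=cv2.INTER_CUBIC)
cv2.imwrite('pics/crop0.png',np.hstack([a,b]));print(a.shape)
E
```

```text
mod 3199 px [[173.0, 403.0], [185.0, 274.0], [248.0, 280.0], [236.0, 408.0]] c [0.4875 0.2672] L [0.205 0.101 0.205 0.099] ang [ -3.8 -96.  175.6  84.2]
modS 3867 px [[203.0, 441.0], [260.0, 392.0], [347.0, 493.0], [289.0, 542.0]] c [0.4864 0.2666] L [0.112 0.217 0.101 0.205] ang [-88.4 173.1  85.6  -3.9]
edge 317 px [[330.0, 308.0], [345.0, 301.0], [364.0, 344.0], [349.0, 351.0]] c [0.5096 0.0512] L [0.028 0.076 0.028 0.076] ang [ -66.5 -156.5  113.3   23.7]
edgeS 853 px [[343.0, 372.0], [356.0, 328.0], [443.0, 353.0], [430.0, 397.0]] c [0.486  0.0119] L [0.092 0.155 0.089 0.147] ang [ -58.6 -157.4  116.4   23.5]
plate 1962 px [[412.0, 399.0], [427.0, 267.0], [478.0, 272.0], [463.0, 405.0]] c [ 0.4935 -0.1065] L [0.216 0.082 0.215 0.081] ang [ -7.3 -97.3 172.2  82.9]
plateS 1093 px [[383.0, 301.0], [412.0, 270.0], [491.0, 343.0], [462.0, 374.0]] c [ 0.4925 -0.1061] L [0.093 0.212 0.083 0.202] ang [-82.5 170.3  92.3  -7.6]Traceback (most recent call last):
  File "<stdin>", line 15, in <module>
  File "<stdin>", line 6, in go
  File "h.py", line 19, in rect
    p=max(cv2.findContours(b,0,cv2.CHAIN_APPROX_NONE)[0],key=len); return cv2.boxPoints(cv2.minAreaRect(p))
ValueError: max() iterable argument is empty
```

```bash
python3 - <<'E'
from h import *
d=pickle.load(open('d0.pkl','rb'))
T,S=d['top'],d['scene']
a=cv2.resize(T['color'][165:270,205:315,::-1],None,fx=3.6,fy=3.6,interpolation=cv2.INTER_CUBIC)
b=cv2.resize(S['color'][155:260,210:320,::-1],None,fx=3.6,fy=3.6,interpolation=cv2.INTER_CUBIC)
cv2.imwrite('pics/crop0.png',np.hstack([a,b]));print(a.shape)
E
```

```text
(378, 396, 3)
```

View pics/crop0.png

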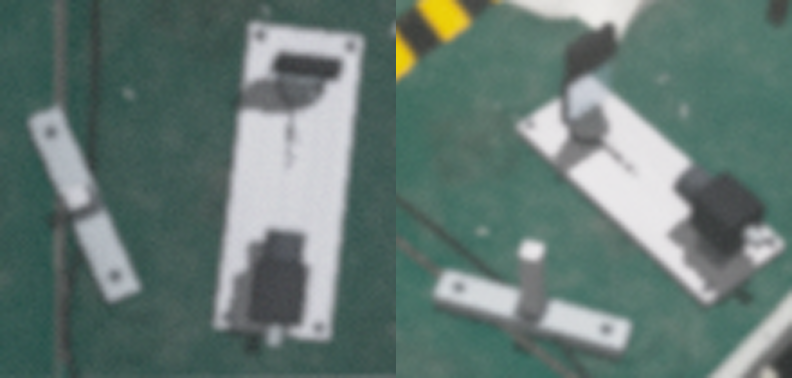

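The crops show: top crop — post top (78,192), bar corners (28,118),(60,105),(142,290),(110,303), grip bar centre (307,67); scene crop — post top (136,249), grip bar about (195,47), and bar end holes. The mirror is at rest and the bar lies diagonally.

```bash
python3 - <<'E'
from h import *
d=pickle.load(open('d0.pkl','rb'));T,S=d['top'],d['scene']
t=lambda x,y:(205+x/3.6-.36,165+y/3.6-.36)
s=lambda x,y:(210+x/3.6-.36,155+y/3.6-.36)
for n,a,b in[('post',(78,192),(136,249)),('holeA',(50,131),(63,287)),('holeB',(115,275),(211,328)),('grip',(307,67),(195,47)),('gripL',(275,66),(173,63)),('gripR',(341,69),(216,33))]:
    p,e=tri(T,t(*a),S,s(*b)); print(n,p.round(4),round(e,4))
print('post@.084',plane(T,t(78,192),.084),plane(S,s(136,249),.084))
P=np.array([plane(T,t(*u),.014)[:2] for u in[(28,118),(60,105),(142,290),(110,303)]]);print(P.round(4).tolist(),P.mean(0))
v=P[:2].mean(0)-P[2:].mean(0);print(np.linalg.norm(v),np.degrees(np.arctan2(v[1],v[0])))
print('grip@.115',plane(T,t(307,67),.115),plane(T,t(275,66),.115),plane(T,t(341,69),.115))
# bar bottoms: module dark base seen?
for n,z in((T,'T'),):pass
print('cam',plane(T,t(285,245),.07), plane(T,t(278,290),.07))
img=T['color']; print(img[219,150:168].tolist())
print([ (u,plane(T,(u,219),.029)[1].round(4)) for u in(154,158,162)])
E
```

```text
post [0.4795 0.0356 0.0794] 0.0029
holeA [0.5281 0.0596 0.0122] 0.0026
holeB [0.4271 0.0149 0.0133] 0.0019
grip [ 0.5586 -0.1152  0.1022] 0.0005
gripL [ 0.5604 -0.094   0.1004] 0.0008
gripR [ 0.5573 -0.1374  0.1008] 0.0002
post@.084 [0.48035382 0.03615899 0.084     ] [0.47602193 0.03734939 0.084     ]
[[0.5383, 0.0756], [0.5472, 0.0531], [0.4174, -0.0032], [0.4087, 0.019]] [0.47788414 0.03611792]
0.1415128477317794 23.53483616614379
grip@.115 [ 0.55694436 -0.11426064  0.115     ] [ 0.55786926 -0.09360645  0.115     ] [ 0.55535018 -0.13618244  0.115     ]
cam [ 0.44451946 -0.10005638  0.07      ] [ 0.41489726 -0.09486303  0.07      ]
[[214, 216, 219], [213, 215, 218], [212, 215, 217], [200, 203, 208], [175, 178, 182], [127, 130, 135], [92, 97, 104], [74, 83, 90], [71, 78, 85], [66, 77, 80], [65, 83, 81], [62, 88, 82], [65, 94, 88], [69, 96, 91], [63, 95, 88], [63, 91, 86], [59, 90, 85], [64, 92, 89]]
[(154, np.float64(0.2193)), (158, np.float64(0.2094)), (162, np.float64(0.1995))]
```

Request:
drive_tool(moves=[4.6,-3.6,0,0,0,0,0,4.6,-3.6,0,0,0,0,0,4.6,-3.6,0,0,0,0,0,4.6,-3.6,0,0,0,0,0,4.6,-3.6,0,0,0,0,0,4.6,-3.6,0,0,0,0,0,4.6,-3.6,0,0,0,0,0,4.6,-3.6,0,0,0,0,0,2.1,-5.4,0,0,0,0,0,2.1,-5.4,0,0,0,0,0,2.1,-5.4,0,0,0,0,0,2.1,-5.4,0,0,0,0,0])

```text
clock: 1.6
tcp_pos: [0.4832, -0.0021, 0.2289]
orientation: [-3.14, -0.0, 0.268]
wrist_force: [1.4, -0.7, -0.6]
grip_width: 1.005
```

```bash
cat >> h.py <<'E'
def need(xyz,yaw):
    from bench import manip
    from scipy.spatial.transform import Rotation as Ro
    o=manip.get_obs(); R=Ro.from_euler('xyz',o['orientation']); G=Ro.from_euler('xyz',[np.pi,0,yaw])
    print('t',round(o['clock'],2),'tcp',o['tcp_pos'].round(4),'rpy',o['orientation'].round(3),'F',o['wrist_force'].round(1),'w',round(o['grip_width'],3),'q6',o['qpos'][5].round(2))
    print('shift cm now',(R.inv().apply(np.array(xyz)-o['tcp_pos'])*100).round(2),'rotvec',(R.inv()*G).as_rotvec().round(3),'shift cm in goal axes',(G.inv().apply(np.array(xyz)-o['tcp_pos'])*100).round(2))
E
python3 -c "from h import *;need((.478,.036,.10),.411)"
```

```text
t 1.6 tcp [ 0.4832 -0.0021  0.2289] rpy [-3.14  -0.     0.268] F [ 1.4 -0.7 -0.6] w 1.005 q6 1.23
shift cm now [ 0.5  -3.79 12.9 ] rotvec [-0.002 -0.    -0.143] shift cm in goal axes [ 1.04 -3.7  12.89]
```

Request:
drive_tool(moves=[0.5,-3.8,0,0,0,-0.14,0,0,0,0,0,0,0,0,0,0,6,0,0,0,0,0,0,6,0,0,0,0,0,0,0,0,0,0,0])

```text
clock: 2.22
tcp_pos: [0.4791, 0.0401, 0.1072]
orientation: [-3.141, -0.003, 0.414]
wrist_force: [-0.1, 0.1, 0.9]
grip_width: 1.002
```

```bash
python3 - <<'E'
from h import *
from bench import manip
need((.478,.036,.046),.411)
d={n:manip.read_camera(n) for n in("scene","top")}
a=cv2.resize(d['top']['color'][165:270,165:275,::-1],None,fx=3.6,fy=3.6,interpolation=cv2.INTER_CUBIC)
b=cv2.resize(d['scene']['color'][155:260,190:300,::-1],None,fx=3.6,fy=3.6,interpolation=cv2.INTER_CUBIC)
cv2.imwrite('pics/g1.png',np.hstack([a,b]))
E
```

```text
t 2.23 tcp [0.4791 0.0401 0.1072] rpy [-3.141e+00 -3.000e-03  4.140e-01] F [-0.1  0.1  0.9] w 1.002 q6 1.17
shift cm now [-0.28  0.33  6.12] rotvec [-0.001 -0.003  0.003] shift cm in goal axes [-0.26  0.33  6.12]
```

View pics/g1.png

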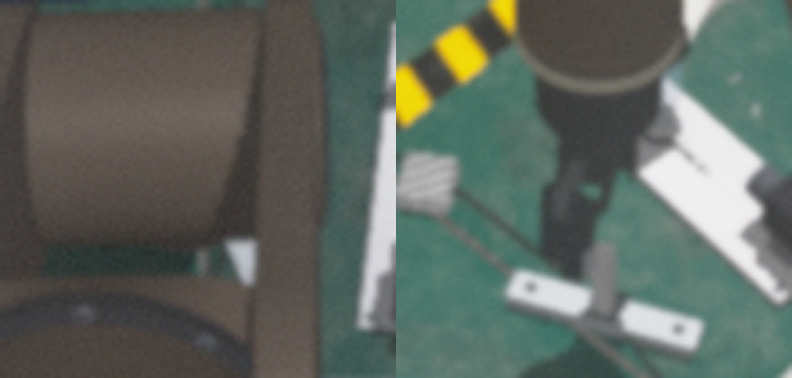

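The scene crop shows the bar unmoved, with its post at (600,275) and a finger just behind and above it. This fits the measured offset of about 4 mm, so I descend with that correction.

Request:
drive_tool(moves=[-0.3,0.3,2,0,0,0,0,0,0,2,0,0,0,0,0,0,2,0,0,0,0,0,0,0,0,0,0,0])

```text
clock: 2.82
tcp_pos: [0.4891, 0.0349, 0.0601]
orientation: [3.134, -0.024, 0.412]
wrist_force: [-0.1, 0.5, -0.5]
grip_width: 0.997
```

```bash
python3 -c "from h import *;need((.478,.036,.046),.411)"
```

```text
t 2.83 tcp [0.4891 0.0349 0.0601] rpy [ 3.134 -0.024  0.412] F [-0.1  0.5 -0.5] w 0.997 q6 1.16
shift cm now [-1.01 -0.55  1.38] rotvec [ 0.008 -0.024  0.   ] shift cm in goal axes [-0.98 -0.54  1.41]
```

```bash
python3 -c "
from bench import manip
o=manip.get_obs()
for k in('qpos','qvel','wrist_force','wrist_torque','joint_efforts','tcp_pos','orientation'):print(k,o[k].round(3))"
```

```text
qpos [0.008 0.515 2.123 0.004 0.478 1.164]
qvel [-0.003 -0.052 -0.027  0.     0.032  0.   ]
wrist_force [-0.149  0.54  -0.466]
wrist_torque [-0.01   0.006  0.005]
joint_efforts [-1.0000e-03 -7.3816e+01 -2.1042e+01  1.4000e-02 -1.1310e+00 -1.1000e-02]
tcp_pos [0.489 0.035 0.06 ]
orientation [ 3.134 -0.024  0.412]
```

Request:
drive_tool(moves=[-0.5,-0.3,0,0,-0.02,0,0,0,0,0,0,0,0,0])

```text
clock: 3.08
tcp_pos: [0.4851, 0.0355, 0.0633]
orientation: [3.132, -0.006, 0.411]
wrist_force: [0.3, -0.2, 0.5]
grip_width: 0.998
```

```bash
python3 -c "
from h import *;need((.478,.036,.046),.411)
from bench import manip
o=manip.get_obs()
for k in('qpos','qvel','wrist_torque'):print(k,o[k].round(3))"
```

```text
t 3.08 tcp [0.4851 0.0355 0.0633] rpy [ 3.132 -0.006  0.411] F [ 0.3 -0.2  0.5] w 0.998 q6 1.19
shift cm now [-0.64 -0.35  1.73] rotvec [ 0.01  -0.006 -0.   ] shift cm in goal axes [-0.63 -0.33  1.73]
qpos [ 0.016  0.511  2.117 -0.014  0.504  1.188]
qvel [-0.005 -0.019 -0.009  0.005  0.005 -0.006]
wrist_torque [ 0.007 -0.007  0.018]
```

Request:
drive_tool(moves=[-0.6,-0.3,0.6,0,0,0,0,0,0,0,0,0,0,0,-0.2,-0.1,0.5,0,0,0,0,0,0,0,0,0,0,0])

```text
clock: 3.58
tcp_pos: [0.4759, 0.036, 0.0525]
orientation: [3.131, -0.007, 0.411]
wrist_force: [-1.2, -0.2, -0.8]
grip_width: 1.003
```

```bash
python3 -c "
from h import *;need((.478,.036,.046),.411)
from bench import manip
o=manip.get_obs()
for k in('qpos','qvel','wrist_torque'):print(k,o[k].round(3))"
```

```text
t 3.58 tcp [0.4759 0.036  0.0525] rpy [ 3.131 -0.007  0.411] F [-1.2 -0.2 -0.8] w 1.003 q6 1.19
shift cm now [0.19 0.08 0.65] rotvec [ 0.01  -0.007 -0.   ] shift cm in goal axes [0.19 0.09 0.65]
qpos [ 0.017  0.523  2.144 -0.015  0.464  1.191]
qvel [-0.002 -0.005 -0.01  -0.     0.001 -0.001]
wrist_torque [-0.022  0.027 -0.011]
```

Request:
drive_tool(moves=[0.2,0.1,0.6,0.01,-0.007,0,0,0,0,0,0,0,0,0,0,0,0,0,0,0,1,0,0,0,0,0,0,1,0,0,0,0,0,0,1,0,0,0,0,0,0,1,0,0,0,0,0,0,1,0,0,0,0,0,0,1])

```text
clock: 4.58
tcp_pos: [0.4785, 0.0358, 0.0459]
orientation: [-3.141, 0.0, 0.411]
wrist_force: [0.8, 0.2, -2.9]
grip_width: 0.152
```

```bash
python3 -c "
from h import *;need((.478,.036,.046),.411)"
```

```text
t 4.58 tcp [0.4785 0.0358 0.0459] rpy [-3.141  0.     0.411] F [ 0.8  0.2 -2.9] w 0.152 q6 1.17
shift cm now [-0.04 -0.04 -0.01] rotvec [-0.  0. -0.] shift cm in goal axes [-0.04 -0.04 -0.01]
```

Request:
drive_tool(moves=[0,0,-3,0,0,0,1,0,0,-2,0,0,0,1,0,0,0,0,0,0.16,1,0,0,0,0,0,0.16,1,0,0,0,0,0,0.16,1,0,0,0,0,0,0,1,0,0,0,0,0,0,1])

```text
clock: 5.45
tcp_pos: [0.4773, 0.0359, 0.097]
orientation: [-3.141, 0.002, -0.078]
wrist_force: [0.4, 0.3, -3.0]
grip_width: 0.158
```

```bash
python3 -c "
from h import *;need((.483,.165,.09),-.072)"
```

```text
t 5.45 tcp [0.4773 0.0359 0.097 ] rpy [-3.141e+00  2.000e-03 -7.800e-02] F [ 0.4  0.3 -3. ] w 0.158 q6 1.66
shift cm now [ -0.44 -12.92   0.7 ] rotvec [-0.     0.002 -0.006] shift cm in goal axes [ -0.36 -12.92   0.7 ]
```

Request:
drive_tool(moves=[-0.1,-4.5,0,0,0,0,1,-0.1,-4.5,0,0,0,0,1,-0.1,-3.8,0,0,0,0,1,0,0,0,0,0,0,1,0,0,0,0,0,0,1])

```text
clock: 6.08
tcp_pos: [0.4842, 0.1667, 0.0966]
orientation: [3.142, 0.003, -0.065]
wrist_force: [-0.5, 0.4, -3.0]
grip_width: 0.153
```

```bash
python3 - <<'E'
from h import *
from bench import manip
need((.483,.165,.05),-.072)
c=manip.read_camera('scene')
cv2.imwrite('pics/p1.png',cv2.resize(c['color'][170:350,120:330,::-1],None,fx=3.5,fy=3.3,interpolation=cv2.INTER_CUBIC))
E
```

```text
t 6.08 tcp [0.4842 0.1667 0.0966] rpy [ 3.142e+00  3.000e-03 -6.500e-02] F [-0.5  0.4 -3. ] w 0.153 q6 1.91
shift cm now [-0.1   0.18  4.66] rotvec [0.    0.003 0.007] shift cm in goal axes [-0.11  0.18  4.66]
```

View pics/p1.png

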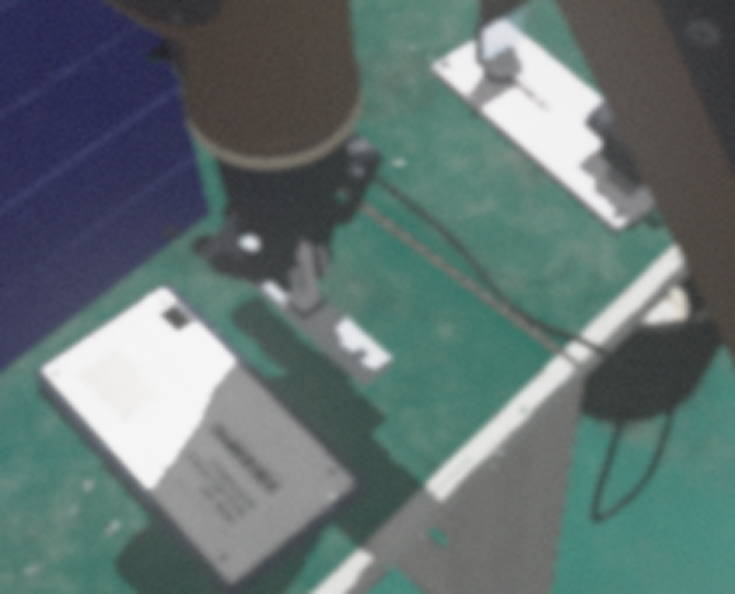

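The scene crop shows the bar held level and parallel to the module's facing side, a few cm off it. The blue box is well ahead of the gripper. I lower it now.

Request:
drive_tool(moves=[0,0.1,2,0,0,0.007,1,0,0,1.5,0,0,0,1,0,0,0.8,0,0,0,1,0,0,0,0,0,0,1,0,0,0,0,0,0,1])

```text
clock: 6.75
tcp_pos: [0.4847, 0.1629, 0.0527]
orientation: [3.142, 0.002, -0.074]
wrist_force: [-0.5, -0.2, -3.0]
grip_width: 0.153
```

```bash
python3 -c "
from h import *;need((.482,.1987,.047),-.072)"
```

```text
t 6.75 tcp [0.4847 0.1629 0.0527] rpy [ 3.142e+00  2.000e-03 -7.400e-02] F [-0.5 -0.2 -3. ] w 0.153 q6 1.91
shift cm now [-0.53 -3.55  0.57] rotvec [ 0.     0.002 -0.002] shift cm in goal axes [-0.53 -3.55  0.57]
```

Request:
drive_tool(moves=[0,0,0.4,0,0,0,1,-0.2,-1.5,0,0,0,0,1,-0.2,-1.2,0,0,0,0,1,0,0,0,0,0,0,1,0,0,0,0,0,0,1])

```text
clock: 7.38
tcp_pos: [0.4831, 0.1927, 0.0494]
orientation: [-3.141, 0.001, -0.072]
wrist_force: [-1.1, -0.7, -2.8]
grip_width: 0.151
```

```bash
python3 -c "
from h import *;need((.482,.1987,.0465),-.072)"
```

```text
t 7.38 tcp [0.4831 0.1927 0.0494] rpy [-3.141e+00  1.000e-03 -7.200e-02] F [-1.1 -0.7 -2.8] w 0.151 q6 1.96
shift cm now [-0.15 -0.59  0.29] rotvec [-0.001  0.001 -0.   ] shift cm in goal axes [-0.15 -0.59  0.29]
```

Request:
drive_tool(moves=[0,-0.3,0.2,0,0,0,1,0,0,0,0,0,0,1,0,-0.2,0.1,0,0,0,1,0,0,0,0,0,0,1])

```text
clock: 7.88
tcp_pos: [0.4834, 0.1971, 0.0461]
orientation: [-3.141, 0.001, -0.073]
wrist_force: [1.1, -1.8, -2.5]
grip_width: 0.155
```

Request:
drive_tool(moves=[0,-0.2,0,0,0,0,1,0,0,0,0,0,0,1])

```text
clock: 8.12
tcp_pos: [0.4833, 0.1976, 0.0461]
orientation: [3.14, 0.002, -0.073]
wrist_force: [0.7, -1.3, -2.8]
grip_width: 0.155
```

Request:
drive_tool(moves=[0,-0.2,0,0,0,0,1,0,0,0,0,0,0,1])

```text
clock: 8.38
tcp_pos: [0.4832, 0.1977, 0.0461]
orientation: [3.138, 0.003, -0.072]
wrist_force: [0.5, -4.4, -3.8]
grip_width: 0.154
```

Request:
drive_tool(moves=[0,-0.1,0.05,-0.003,0,0,1,0,0,0,0,0,0,1])

```text
clock: 8.62
tcp_pos: [0.4832, 0.1978, 0.0462]
orientation: [3.134, 0.003, -0.073]
wrist_force: [0.5, -1.2, -2.0]
grip_width: 0.153
```

Request:
drive_tool(moves=[0,0,0,0,0,0,0.6,0,0,0,0,0,0,0.3,0,0,0,0,0,0,0.3,0,0,0,0,0,0,0.3])

```text
clock: 9.12
tcp_pos: [0.4837, 0.1983, 0.0464]
orientation: [3.134, 0.002, -0.073]
wrist_force: [0.7, 0.5, -0.3]
grip_width: 0.698
```

```bash
python3 -c "
from h import *;need((.482,.1987,.0465),-.072)"
```

```text
t 9.12 tcp [0.4837 0.1983 0.0464] rpy [ 3.134e+00  2.000e-03 -7.300e-02] F [ 0.7  0.5 -0.3] w 0.698 q6 1.99
shift cm now [-0.17 -0.03 -0.01] rotvec [ 0.007  0.002 -0.001] shift cm in goal axes [-0.17 -0.03 -0.01]
```

Request:
drive_tool(moves=[0,0,-2,0,0,0,0.3,0,0,-5,0,0,0,0.1,0,0,-5,0,0,0,0,0,5,0,0,0,0,0,0,5,0,0,0,0,0,0,5,0,0,0,0,0,0,5,0,0,0,0,0,0,5,0,0,0,0,0,0,0,0,0,0,0])

```text
invalid input at $.moves: expected a multiple of 7 numbers
```

Request:
drive_tool(moves=[0,0,0,0,0,-0.18,0,0,0,0,0,0,-0.18,0,0,0,0,0,0,-0.18,0,0,0,0,0,0,-0.18,0,0,0,0,0,0,-0.18,0,0,0,0,0,0,-0.18,0,0,0,0,0,0,-0.18,0,0,0,0,0,0,-0.18,0,0,0,0,0,0,0,0])

```text
clock: 10.25
tcp_pos: [0.4837, 0.1987, 0.0463]
orientation: [-3.14, 0.007, 1.412]
wrist_force: [1.0, -0.7, -0.5]
grip_width: 0.996
```

```bash
python3 - <<'E'
from h import *
from bench import manip
need((.5575,-.1147,.17),1.44)
d={n:manip.read_camera(n) for n in("scene","top")}
pickle.dump(d,open('d1.pkl','wb'))
a=cv2.resize(d['top']['color'][165:270,105:215,::-1],None,fx=3.6,fy=3.6,interpolation=cv2.INTER_CUBIC)
b=cv2.resize(d['scene']['color'][235:355,120:246,::-1],(396,378),interpolation=cv2.INTER_CUBIC)
cv2.imwrite('pics/r1.png',np.hstack([a,b]))
E
```

```text
t 10.25 tcp [0.4837 0.1987 0.0463] rpy [-3.14   0.007  1.412] F [ 1.  -0.7 -0.5] w 0.996 q6 0.5
shift cm now [-29.87  12.21 -12.18] rotvec [-0.002  0.007 -0.028] shift cm in goal axes [-30.11  11.4  -12.37]
```

View pics/r1.png

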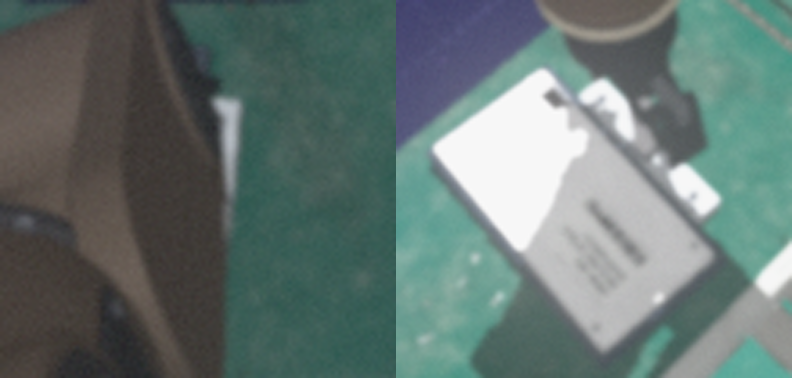

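My lift call was malformed and refused, so the turn was made with the open fingers still around the post. Forces stayed under 1 N, and the crop shows the bar still lying along the module's side. I lift now.

Request:
drive_tool(moves=[0,0,-2,0,0,0,0,0,0,-4,0,0,0,0,0,0,-5,0,0,0,0,0,0,-2,0,0,0,0,-5,2,0,0,0,0,0,-5,2,0,0,0,0,0,-5,2,0,0,0,0,0,-5,2,0,0,0,0,0,-5,2,0,0,0,0,0,0,0,0,0,0,0,0])

```text
clock: 11.6
tcp_pos: [0.5381, -0.0719, 0.1831]
orientation: [3.14, 0.007, 1.369]
wrist_force: [-0.1, 1.4, -0.2]
grip_width: 0.999
```

```bash
python3 - <<'E'
from h import *
from bench import manip
need((.5575,-.1147,.17),1.44)
d={n:manip.read_camera(n) for n in("scene","top")}
pickle.dump(d,open('d1.pkl','wb'))
a=cv2.resize(d['top']['color'][165:270,105:215,::-1],None,fx=3.6,fy=3.6,interpolation=cv2.INTER_CUBIC)
b=cv2.resize(d['scene']['color'][235:355,120:246,::-1],(396,378),interpolation=cv2.INTER_CUBIC)
cv2.imwrite('pics/r2.png',np.hstack([a,b]))
E
```

```text
t 11.6 tcp [ 0.5381 -0.0719  0.1831] rpy [3.14  0.007 1.369] F [-0.1  1.4 -0.2] w 0.999 q6 0.02
shift cm now [-3.79  2.76  1.34] rotvec [ 0.002  0.007 -0.071] shift cm in goal axes [-3.99  2.48  1.31]
```

View pics/r2.png

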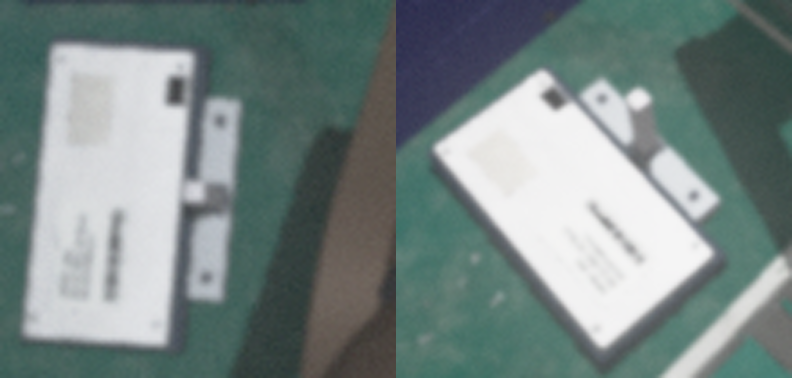

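The bar lies flush. In the top crop its holes (220,121)–(206,277) slope 5.1° and the module's edges 5.6°. The post top is at (195,191). I measure the post and compute the mirror angle.

```bash
python3 - <<'E'
from h import *
d=pickle.load(open('d1.pkl','rb'));T,S=d['top'],d['scene']
t=lambda x,y:(105+x/3.6-.36,165+y/3.6-.36)
s=lambda x,y:(120+x*126/396-.34,235+y*120/378-.34)
h=[plane(T,t(*u),.014)[:2] for u in((220,121),(206,277))];print('holes',h,'mid',np.mean(h,0))
post,e=tri(T,t(195,191),S,s(242,100));print('post',post,e)
M=np.array([plane(T,t(*u),.029)[:2] for u in((52,43),(197,48),(168,347),(23,340))]);print('mod top',M.round(4).tolist(),M.mean(0))
a=lambda v:np.degrees(np.arctan2(v[1],v[0]))
print('bar',a(h[0]-h[1]),'mod',a(M[1]-M[2]),a(M[0]-M[3]))
P=np.array([.5575,-.1147]);C=a(np.array([-np.cos(np.radians(7.5)),np.sin(np.radians(7.5))]))
for p in(np.mean(h,0),np.array([.4834,.198])):print('mirror turn',np.radians(C-a(p-P))/2)
E
```

```text
holes [array([0.53771311, 0.19352626]), array([0.42883955, 0.20205627])] mid [0.48327633 0.19779126]
post [0.48323077 0.1972752  0.07826755] 0.0006935883009881532
mod top [[0.5922, 0.3086], [0.5873, 0.2073], [0.3811, 0.2245], [0.387, 0.3238]] [0.48691677 0.26605114]
bar -4.4798522228763025 mod -4.769664982917872 -4.21979126807407
mirror turn 0.6033478265438118
mirror turn 0.6036100822083063
```

Request:
drive_tool(moves=[-3.8,2.8,0,0,0,-0.07,0,0,0,0,0,0,0,0,0,0,0,0,0,0,0])

```text
clock: 12.08
tcp_pos: [0.5569, -0.1088, 0.183]
orientation: [-3.14, 0.006, 1.443]
wrist_force: [0.2, -0.5, -0.4]
grip_width: 0.994
```

```bash
python3 -c "
from h import *;need((.5575,-.1147,.083),1.44)"
```

```text
t 12.07 tcp [ 0.5569 -0.1088  0.183 ] rpy [-3.14   0.006  1.443] F [ 0.2 -0.5 -0.4] w 0.994 q6 -0.11
shift cm now [-0.52  0.15 10.  ] rotvec [-0.001  0.006  0.003] shift cm in goal axes [-0.58  0.14 10.  ]
```

Request:
drive_tool(moves=[-0.5,0.1,3,0,0.006,0,0,0,0,3,0,0,0,0,0,0,1.5,0,0,0,0,0,0,0,0,0,0,0,0,0,0,0,0,0,0])

```text
clock: 12.7
tcp_pos: [0.5571, -0.1089, 0.1079]
orientation: [-3.142, -0.001, 1.444]
wrist_force: [-0.3, 0.4, 0.0]
grip_width: 0.999
```

```bash
python3 -c "
from h import *;need((.5575,-.1147,.083),1.44)"
```

```text
t 12.7 tcp [ 0.5571 -0.1089  0.1079] rpy [-3.142e+00 -1.000e-03  1.444e+00] F [-0.3  0.4  0. ] w 0.999 q6 -0.12
shift cm now [-0.57  0.12  2.49] rotvec [-0.    -0.001  0.004] shift cm in goal axes [-0.57  0.12  2.49]
```

Request:
drive_tool(moves=[-0.6,0.1,0,0,0,0,0,0,0,0,0,0,0,0,-0.2,0,1.5,0,0,0,0,0,0,0.9,0,0,0,0,0,0,0,0,0,0,0,0,0,0,0,0,0,0])

```text
clock: 13.45
tcp_pos: [0.5579, -0.1179, 0.0836]
orientation: [3.139, -0.001, 1.444]
wrist_force: [-0.5, -0.3, 0.5]
grip_width: 0.997
```

```bash
python3 -c "
from h import *;need((.5575,-.1147,.083),1.44)"
```

```text
t 13.45 tcp [ 0.5579 -0.1179  0.0836] rpy [ 3.139e+00 -1.000e-03  1.444e+00] F [-0.5 -0.3  0.5] w 0.997 q6 -0.14
shift cm now [ 0.31 -0.08  0.06] rotvec [ 0.002 -0.001  0.004] shift cm in goal axes [ 0.31 -0.08  0.06]
```

Close on the bar.

Request:
drive_tool(moves=[0.3,-0.1,0,0,0,0,0,0,0,0,0,0,0,0,0,0,0,0,0,0,0.6,0,0,0,0,0,0,1,0,0,0,0,0,0,1,0,0,0,0,0,0,1,0,0,0,0,0,0,1,0,0,0,0,0,0,1])

```text
clock: 14.45
tcp_pos: [0.5615, -0.1151, 0.0853]
orientation: [3.131, 0.0, 1.444]
wrist_force: [-1.1, -0.1, -0.3]
grip_width: 0.138
```

```bash
python3 -c "
from h import *;need((.5575,-.1147,.083),1.44)"
```

```text
t 14.45 tcp [ 0.5615 -0.1151  0.0853] rpy [3.131 0.    1.444] F [-1.1 -0.1 -0.3] w 0.138 q6 -0.13
shift cm now [-0.01 -0.4   0.23] rotvec [0.011 0.    0.004] shift cm in goal axes [-0.01 -0.4   0.23]
```

Request:
drive_tool(moves=[0,0,0,0,0,0.1,1,0,0,0,0,0,0.1,1,0,0,0,0,0,0.1,1,0,0,0,0,0,0.1,1,0,0,0,0,0,0.1,1,0,0,0,0,0,0.1,1,0,0,0,0,0,0,1,0,0,0,0,0,0,1])

```text
clock: 15.45
tcp_pos: [0.5619, -0.1156, 0.0853]
orientation: [3.131, -0.006, 0.829]
wrist_force: [-0.1, 1.8, 1.0]
grip_width: 0.135
```

```bash
python3 - <<'E'
from h import *
from bench import manip
need((.5605,-.1147,.084),.844)
d={n:manip.read_camera(n) for n in("scene","top")}
pickle.dump(d,open('d2.pkl','wb'))
a=cv2.resize(d['top']['color'][165:270,105:315,::-1],None,fx=1.9,fy=3.6,interpolation=cv2.INTER_CUBIC)
b=cv2.resize(d['scene']['color'][155:260,210:320,::-1],(396,378),interpolation=cv2.INTER_CUBIC)
cv2.imwrite('pics/m1.png',np.hstack([a,b]))
E
```

```text
t 15.45 tcp [ 0.5619 -0.1156  0.0853] rpy [ 3.131 -0.006  0.829] F [-0.1  1.8  1. ] w 0.135 q6 0.48
shift cm now [-0.03 -0.17  0.13] rotvec [ 0.011 -0.006 -0.015] shift cm in goal axes [-0.02 -0.17  0.13]
```

View pics/m1.png

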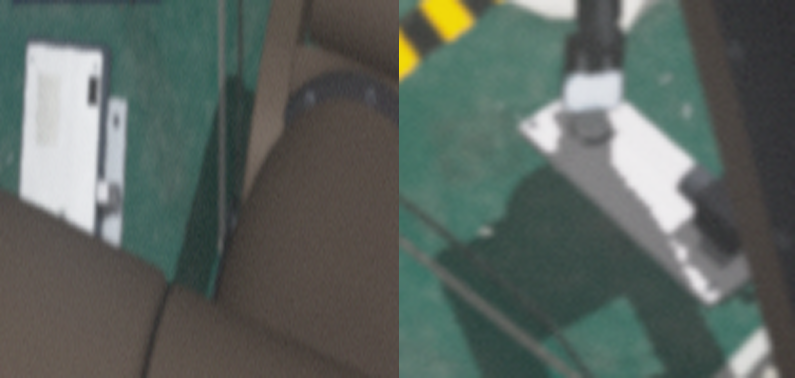

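The crop shows the glass turned with the gripper, (565–622, 72–108), now facing the module side, and the bar still in place at (117,97)–(112,245). I take a closer look at the glass and needle as an independent check.

```bash
python3 - <<'E'
from h import *
c=pickle.load(open('d2.pkl','rb'))['scene']
x=cv2.resize(c['color'][165:205,240:290,::-1],None,fx=14,fy=14,interpolation=cv2.INTER_CUBIC)
x=cv2.convertScaleAbs(x,alpha=1.5,beta=-20)
# expected: glass bottom corners z=.033, needle end at z~.012 for t=.61
K,R,t=c['mtx'],c['R'],c['t']
def pr(p):
    q=K@(R@p+t); return ((q[:2]/q[2]+.5-[240,165])*14).round(0)
P=np.array([.5605,-.1152])
for y in(.829,):
    g=np.array([np.cos(y),np.sin(y)])
    for z in(.033,.075):print('glass',z,pr(np.r_[P+.02*g,z]),pr(np.r_[P-.02*g,z]))
for a in(95,104,113):
    u=np.array([np.cos(np.radians(a)),np.sin(np.radians(a))]);print('needle',a,pr(np.r_[P+.02*u,.015]),pr(np.r_[P+.057*u,.015]))
cv2.imwrite('pics/m2.png',x)
E
```

```text
glass 0.033 [221. 288.] [423. 275.]
glass 0.075 [224. 144.] [432. 131.]
needle 95 [260. 402.] [146. 518.]
needle 104 [273. 409.] [184. 538.]
needle 113 [288. 414.] [227. 552.]
```

View pics/m2.png

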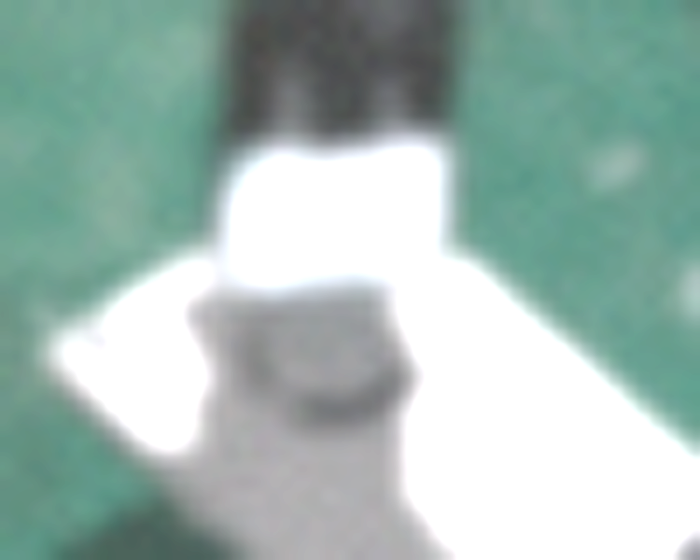

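The glass outline, (222,290)–(445,275) with its top at about 145, matches the prediction from the gripper yaw. The needle is lost in shadow. I trim 0.01 rad, let it settle, then hand in.

Request:
drive_tool(moves=[0,0,0,0,0,-0.01,1,0,0,0,0,0,0,1,0,0,0,0,0,0,1,0,0,0,0,0,0,1,0,0,0,0,0,0,1])

```text
clock: 16.18
tcp_pos: [0.5619, -0.1156, 0.0853]
orientation: [3.131, -0.006, 0.841]
wrist_force: [0.3, 1.4, 0.3]
grip_width: 0.139
```

```bash
python3 - <<'E'
from h import *
from bench import manip
need((.5605,-.1152,.085),.844)
y=manip.get_obs()['orientation'][2]
P=np.array([.5605,-.1152]);post=np.array([.4833,.1979])
rest=np.radians(-7.5);t=rest-(y-np.pi/2);a=rest+np.pi-2*t
d=post-P;off=-np.sin(a)*d[0]+np.cos(a)*d[1];print('turn',t,'post offset y',off,'x',np.cos(a)*d[0]+np.sin(a)*d[1])
if abs(off)<.012: manip.sign_off();print('signed')
E
```

```text
t 16.18 tcp [ 0.5619 -0.1156  0.0853] rpy [ 3.131 -0.006  0.841] F [0.3 1.4 0.3] w 0.139 q6 0.47
shift cm now [-0.06 -0.14  0.03] rotvec [ 0.011 -0.006 -0.003] shift cm in goal axes [-0.06 -0.14  0.03]
turn 0.5988889187786107 post offset y -0.00012066326503493152 x 0.32247703087255136
the job is handed in; nothing more can be done
signed
```

The straightedge is lying released against the drive module's mirror-facing side, and the job was handed in at 16.2 s with the mirror still gripped at about 0.60 rad. The hand-in gives no verdict.

**Straightedge:**
- Its post is at about (0.483, 0.198) m. I pushed it in until I felt contact with the module, 4 N at the wrist.
- It is parallel to the module edges to about 0.3° and was still in place in the last picture.

**Mirror:**
- The grip opening was about 12 mm, matching the bar.
- By calculation the post is within about 1 mm of the reflected centre line. I would trust that to several millimetres, against the 30 mm allowed.
- The outline of the glass in the picture matched the angle taken from the gripper.

**What went wrong or stayed unchecked:**
- **Refused lift:** one lift command was malformed and refused, so the next turn happened with the open fingers still around the post. Forces stayed around 1 N and later pictures showed the bar had not moved.
- **Needle:** it was in shadow, so it could not confirm the mirror angle.
- **Pivot position:** when the gripper closed, it settled about 4 mm from where the cameras put the mirror's pivot. I used 0.5605 m in x, against 0.5575 m from the cameras.
- **Bystanders:** the arm kept well clear of the heat sink, terminal block and capacitor, but I did not re-measure them at the end.

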